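# Hold back the idler arm of the vial changer

### The arm

A 7-joint arm with a two-finger parallel gripper is mounted at the origin on a cart in front of the work surface, level with it; the furniture and walls round the work are solid. World frame = base frame: x ahead of the robot, y to its left, z up, the work surface at z = 0. Lengths are in mm, angles in rad, forces in N, time in s.
With the tool pointing down it reaches from about 425 to 925 mm from the base axis. Payload 6.8 kg.
Tool frame: the origin (TCP) lies at the very end of the fingers, on their centre line; the grasp point (between the pads) lies 19 mm behind it; z points along the fingers, y is the line along which they close (so a half turn about z gives the same grasp; the last joint's range is limited). The gripper opens to 85 mm and grips with 20 to 120 N. Pads are 22 mm wide; open, the fingers measure 114 mm over their backs; the gripper's body (76 mm by 85 mm) begins 54 mm behind the grasp point. The pads swing forward as they close: fully open they stand 13 mm farther back than shut.
Start: joints at [-1.424, 0.477, 0.022, 1.555, -0.011, 1.109, -0.083], TCP at [170.13, 653.225, 231.308] pointing down, gripper open.
Joint ranges: [-2.96, 2.96], [-0.34, 2.1], [-1.41, 1.46], [0.24, 2.44], [-1.37, 4.51], [0.17, 1.92], [-2.96, 2.96]. Speed limits (rad/s): [2.39, 2.39, 3.14, 3.14, 3.14, 3.14, 3.14].

### API

Orientations are given as [roll, pitch, yaw] about the fixed x, y, z axes, in that order (R = Rz(yaw) Ry(pitch) Rx(roll)).
In Python, from rig import r gives the robot as it stands.
- The arm moves only by the tool apply_moves, never from a script. Its arguments are lists of equal length, an entry for each row: "linear": the shift along the tool's x, y, z in m, a list of three; "spin": the turn about the tool's z in rad. A call has 1 to 20 rows; each row shifts and turns the commanded pose from where the row before left it, along the tool's axes as they then stand; what a row does not reach is not made up. A row lasts 1/12 s, in which the tool goes at most 41.7 mm and 7.16 degrees, less where a joint would pass 70% of its speed; a pose out of reach is approached as far as the arm can. A call with a gripper value outside its range is refused whole. "grip" is the closure in counts, from 0 (fully open) to 255 (shut), set as the call begins (left out, the last holds). The fingers move at their own pace and stop on an object; "squeeze" is the grip in N (left out, the last holds). Time passes only in rows, so rows that do not move let the fingers close. It gives the time, the measured TCP pose, the force, the opening and the grip force at its end, in the units of the state.
- r.observe(): the state, without advancing time (a new reading comes with each control period).
- r.read_camera(name): name is "side" or "top" or "wrist"; returns (picture, depth): 400x640x3 uint8, red, green, blue; 400x640 float32, mm along the optical axis (not along the pixel's ray), 0 where there is no reading.
- r.camera_params(name): a dict with "camera_matrix" (3x3 intrinsics, pixels), "rvec" (rotation vector, rad) and "tvec" (3), from world to camera coordinates, as OpenCV has them. Camera axes: x right, y down, z forward; pixel columns grow to the right and rows downward; lengths in mm; the calibration is good to about 2 mm. A picture is of the moment at which its call begins: read the wrist's pose just before it. camera_params takes no time and is no camera call; for the wrist camera it gives the pose at the moment of the call.
- r.sign_off(): hands the job in; it is judged then, once.
The state is a dict: "t": time; "joints": joint angles; "joint_velocities": joint speeds; "joint_torque": joint torques, N m; "tool_pos": TCP position; "tool_rot": TCP orientation; "contact_force": force on the tool from outside, world axes, zero at the start; "moment": the same for the moment, N m; "opening": opening from 0.0 (shut) to 1.0 (fully open); "finger_force": force on a finger pad.
Only numpy, scipy, OpenCV 4.12 (cv2) and the standard library are available. Lean on these libraries where they do the work, as an engineer would, in place of code of your own. Each camera call takes 0.05 s, during which the arm holds its last target. There are 200 camera calls.

### The job

The dropper bottle has toppled onto the deck of the vial changer, in the way of its sprung idler arm: stand it upright on the bench beside the changer and let go of it. Then push the idler arm back, away from the carousel, past the last click of its catch and right up against its backstop, and finish with the arm still held there by the gripper, because I do not trust the worn catch alone while I lift the vials out. Leave everything else on the bench and on the deck where it is.

Things in the scene. Friction and masses are not known exactly. Their poses are not given: they have to be found in the camera images.
- changer: vial changer: flat white bench unit with aluminium deck, fixed on the bench; housing x -100 to +90 mm, y -165 to +165 mm, deck 45 mm above the bench. Origin at bench level; x points away from the robot, y left. On the left half a round carousel (radius 56, axis at x 15, y 65, six vials, up to 93 mm above the deck), on the right half the idler arm; sliding catch at x 48 to 82, y -155 to -85.
- dropper_bottle: amber dropper bottle with black teat, 102 mm long, 70 g; round body 33 mm in diameter, straight from the base to 55 mm, shoulder to 70, cap 24 mm in diameter to 77, then teat 13 mm in diameter. Origin at the centre of its base, z axis from base to teat. It lies on its side on the right half of the deck, its base towards the thumb post, teat roughly to the right.
- idler_arm (a joint): arm angle about its upright pivot, rad: 0 = rubber wheel on the carousel's rim; grows counter-clockwise from above, the free end moving right (-y of the changer); 0.48 = hard on the backstop. A spring drives it to 0: 6 N at the thumb post at 0, 11.5 N at 0.48, up to 16 N where a tooth lifts the catch. Clicks at about 0.12, 0.24, 0.36; let go past the last, it springs back to 0.31 and is caught.
- catch_pawl (a joint): slide of the sprung catch that falls in behind the teeth of the arm's sector, m: 0 = fully in, rises to about 0.0025 as it rides over a tooth
- thumb_post (a point): centre of the top of the thumb post: an upright knurled steel pin on the free end of the idler arm, 14 mm in diameter, 40 mm tall above the arm's flat bar (bar's upper face 26 mm, post's top 66 mm above the deck), 116 mm from the pivot
- pivot_axis (a point): the idler arm's pivot axis at the deck surface; its post stands 34 mm above the deck
- spanner: open-ended steel spanner 127 x 26 x 5 mm lying on the front left of the changer's deck; bystander, origin under its middle
- grease_pot: round grey pot, 69 mm in diameter, 41 mm high, on the bench to the right of the changer; bystander, origin at the centre of its base
- weight_case: small brown wooden block with holes for weights, 36 x 85 x 20 mm, on the bench at the right; bystander, origin under its middle
- weight_100g: steel weight with a neck, 24 mm in diameter, 38 mm high, on the bench at the right; bystander, origin at the centre of its base
- beaker_50: small clear beaker, 46 mm in diameter, 59 mm high, on the bench at the right; bystander, origin at the centre of its base
- beaker_100: larger clear beaker, 54 mm in diameter, 71 mm high, on the bench at the right; bystander, origin at the centre of its base
- tape_roll: roll of paper tape lying flat, 62 mm in diameter, 19 mm high, on the bench to the left of the changer; bystander, origin at the centre of its underside
Things that resemble listed ones, but are neither listed nor needed, are in the scene too. Of the things that look like the dropper_bottle, the larger one is meant.

How it is judged (in metres and radians):
On the way, in this order (a step that is already met when the one before it is completed fails the run):
1. the dropper bottle stands upright on the bench, let go (angle between dropper_bottle's own z axis and vertical below 0.12 rad and height (world z) of dropper_bottle between -0.008 and 0.008 m and linear speed of dropper_bottle below 0.03 m/s and contact force between each of the fingers, the arm and dropper_bottle below 0.1 N), for 0.3 s.
2. the idler arm is pushed back past the last click of its catch, the catch fallen in (value of joint idler_arm above 0.37 rad and value of joint catch_pawl below 0.001 m), for 0.1 s.
At the end, for the whole second after the job is handed in: The gripper holds the idler arm (over 3 N on it) above 0.42 rad, within about 7 mm of its backstop, at rest, with the catch fallen in; the dropper bottle stands on the bench within 0.12 rad of upright, at rest, touched by neither robot nor arm; bystanders moved less than 30 mm (all of step 1 and value of joint idler_arm above 0.42 rad and velocity of joint idler_arm below 0.05 rad/s and value of joint catch_pawl below 0.001 m and contact force between any of the fingers, the arm and idler_arm above 3 N and contact force between idler_arm and dropper_bottle below 0.1 N); the arm keeps its last pose, push and grip.
It fails at once if a bystander is shifted by more than 30 mm (distance of any of spanner, grease_pot, weight_case, weight_100g, beaker_50, beaker_100, tape_roll from where it was at the start of the episode above 0.03 m).
It fails at once if a beaker or the weight is tipped over (angle between any of beaker_50, beaker_100, weight_100g's own z axis and vertical above 0.5 rad).
It also fails if it takes over 58 s, if anything falls off the work surface, if the arm or the gripper's body presses on something with over 40 N, if the wrist force passes 120 N, or if a joint passes its speed limit or range.

## Working session

There is one attempt and no reset: what is moved stays moved. The work goes in short steps, Python scripts to look and compute and a tool call to move; the robot and the scene stay as the last step left them, time stands still between calls to the robot, and variables do not carry over. Pictures are saved under pics/ and viewed, at most 10 in all, crops included, and the job is handed in when it is done.

Besides the shell and the picture viewer there is one more tool, called after "Emit:" by a JSON object that holds its "name" and its "arguments". apply_moves: Moves the arm, as the interface text tells. Its arguments: {"type":"object","properties":{"linear":{"type":"array","items":{"type":"array","items":{"type":"number"}}},"spin":{"type":"array","items":{"type":"number"}},"grip":{"type":"number"},"squeeze":{"type":"number"}},"required":["linear","spin"]}

```bash
mkdir -p pics; ls
python3 - <<'E'
from rig import r
import cv2,numpy as np
print(r.observe())
for n in ("top","side"):
    p,d=r.read_camera(n); cv2.imwrite(f"pics/{n}0.png",p[:,:,::-1]); np.save(f"pics/{n}0.npy",d); c=r.camera_params(n); print(n,c)
E
```

```text
pics
{'t': 0.0, 'joints': array([-1.4241424 ,  0.47778959,  0.022365  ,  1.55648195, -0.01146887,
        1.10929614, -0.08307574]), 'joint_velocities': array([-0.00247763, -0.00061889,  0.00044869,  0.00052901, -0.00034333,
        0.00263186,  0.00080058]), 'joint_torque': array([-1.25519447e-03, -5.96443784e+01,  1.60752799e+00, -2.81207067e+01,
        1.24191359e-02,  9.16570629e-03, -2.52268478e-06]), 'tool_pos': array([169.99210696, 652.61785435, 230.32039344]), 'tool_rot': array([-3.13975449e+00,  1.76710973e-04,  2.88687588e+00]), 'contact_force': array([-0.43955843,  0.24274761, -0.24904954]), 'moment': array([ 0.0344736 , -0.04039312,  0.00476188]), 'finger_force': 0.0, 'opening': 1.0019453578280733}
top {'camera_matrix': array([[512.59579528,   0.        , 316.63471326],
       [  0.        , 512.59579528, 197.80375452],
       [  0.        ,   0.        ,   1.        ]]), 'rvec': array([ 2.16510969, -2.18280481,  0.07629961]), 'tvec': array([   7.43068903,  501.38068054, 1611.56966612])}
side {'camera_matrix': array([[419.57552132,   0.        , 317.20153952],
       [  0.        , 419.57552132, 201.1763278 ],
       [  0.        ,   0.        ,   1.        ]]), 'rvec': array([ 0.62779098, -2.54720503,  1.25573804]), 'tvec': array([ 439.93849114,  220.97755023, 1195.35524567])}
```

View pics/top0.png

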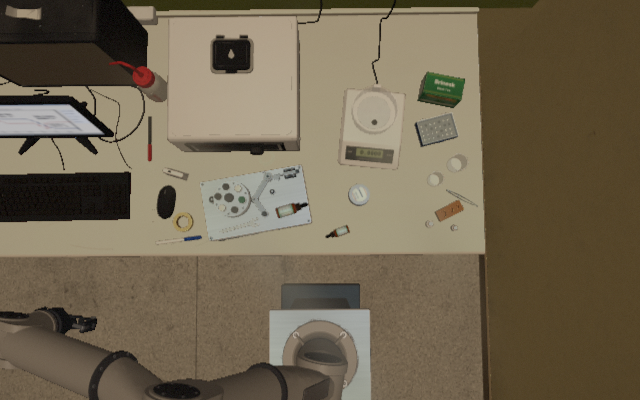

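View pics/side0.png

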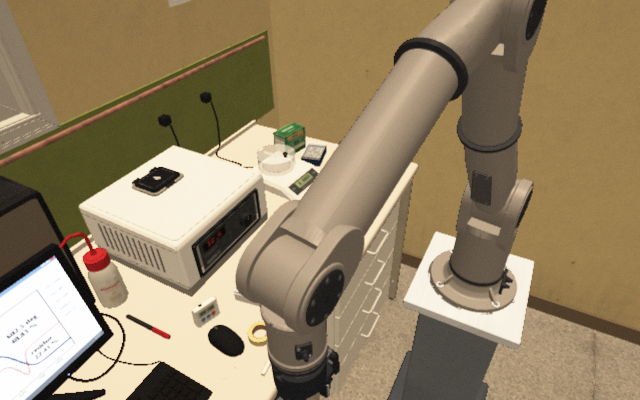

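The top picture shows the changer at (256,202). There are two bottle candidates: a large one on the deck at about (290,210), and a small one on the bench at (338,231). I choose the one on the deck. In the side view the robot hides the changer. Next I'll check an enlarged crop.

```bash
cat > h.py <<'E'
import numpy as np,cv2
def P(c,u,v,z=None,d=None):
    """pixel -> world; on plane z or at depth d"""
    R=cv2.Rodrigues(c["rvec"])[0]; t=c["tvec"]
    ray=R.T@(np.linalg.inv(c["camera_matrix"])@[u,v,1]); o=-R.T@t
    return o+ray*(d if z is None else (z-o[2])/ray[2])
def proj(c,p): return cv2.projectPoints(np.array(p,float).reshape(-1,3),c["rvec"],c["tvec"],c["camera_matrix"],None)[0].reshape(-1,2)
E
python3 - <<'E'
import cv2
a=cv2.imread("pics/top0.png")[158:248,195:355]
cv2.imwrite("pics/c0.png",cv2.resize(a,None,fx=5,fy=5,interpolation=cv2.INTER_CUBIC))
E
```

```text
(no output)
```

View pics/c0.png

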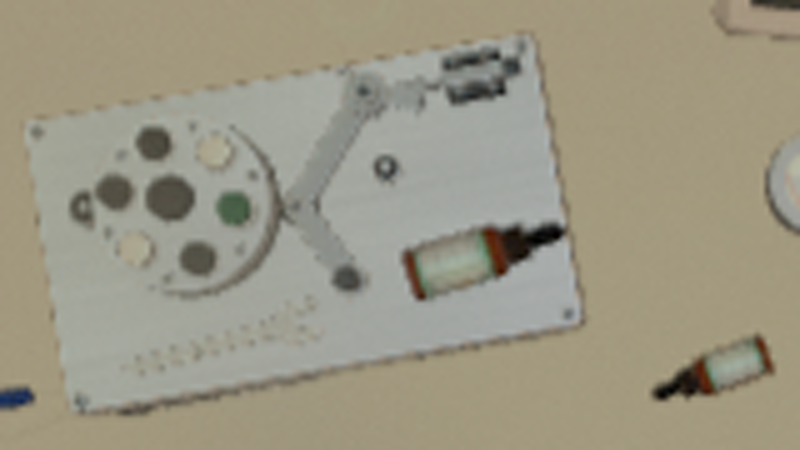

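The crop shows the large bottle on the deck with its base at (413,275) and teat end at (565,232). The look-alike is smaller, with its teat to the left, on the bench at (715,368). The thumb post is at (347,278), the pivot at (363,90), and the backstop pin at (385,167). The choice of the deck bottle is confirmed.

Run:
```python
from rig import r
from h import *
np.set_printoptions(precision=1,suppress=True)
c=r.camera_params("top"); d=np.load("pics/top0.npy")
px={"cLT":(28,120,45),"cRT":(535,35,45),"cRB":(583,325,45),"cLB":(65,412,45),"base":(411,276,61.5),"capR":(522,244,61.5),"teat":(565,232,61.5),"post":(347,278,111),"pivot":(363,90,79),"pin":(385,167,60),"pot":(818,183,41),"smallbase":(768,352,13)}
W={}
for k,(x,y,z) in px.items():
    u,v=195+x/5,158+y/5; W[k]=P(c,u,v,z=z); dd=d[int(round(v)),int(round(u))]
    print(k,W[k],"depth pt",P(c,u,v,d=dd))
print("lengths", np.linalg.norm(W["cLT"]-W["cRT"]),np.linalg.norm(W["cRT"]-W["cRB"]),np.linalg.norm(W["base"]-W["teat"]),np.linalg.norm((W["post"]-W["pivot"])[:2]))
a=W["teat"]-W["base"]; print("bottle yaw",np.arctan2(a[1],a[0]))
a=W["post"]-W["pivot"]; print("arm dir",np.arctan2(a[1],a[0]))
e=(W["cLT"]+W["cLB"]-W["cRT"]-W["cRB"]); print("changer y dir yaw",np.arctan2(e[1],e[0])-np.pi/2, "centre",(W["cLT"]+W["cLB"]+W["cRT"]+W["cRB"])/4)
```

```text
cLT [552.6 368.5  45. ] depth pt [552.5 368.4  45.7]
cRT [603.6  48.4  45. ] depth pt [610.1  50.2   1.2]
cRB [420.6  19.4  45. ] depth pt [422.   20.4   0.4]
cLB [368.9 343.4  45. ] depth pt [368.9 352.8   2.8]
base [451.2 125.5  61.5] depth pt [450.5 124.1  76.5]
capR [470.5  56.5  61.5] depth pt [469.9  56.1  71.5]
teat [477.8  29.8  61.5] depth pt [479.3  30.4  39.4]
post [447.8 159.6 111. ] depth pt [447.5 159.  115.8]
pivot [565.4 153.4  79. ] depth pt [566.  153.9  74.3]
pin [519.4 141.7  60. ] depth pt [517.7 139.9  78.2]
pot [ 508.7 -128.8   41. ] depth pt [ 508.6 -128.7   42.4]
smallbase [403.5 -97.5  13. ] depth pt [403.8 -98.2  -1. ]
lengths 324.1513154179291 185.33006548509056 99.25942739172226 117.80344183207818
bottle yaw -1.3002733936501722
arm dir 3.0892788133899916
changer y dir yaw 0.15820072930310225 centre [486.4 194.9  45. ]
```

Emit:
{"name": "apply_moves", "arguments": {"linear": [[0, 0, 0], [0, 0, 0], [0, 0, 0], [0, 0, 0], [0, 0, 0], [0, 0, 0], [0, 0, 0], [0, 0, 0], [0, 0, 0]], "spin": [0.116, 0.116, 0.116, 0.116, 0.116, 0.116, 0.116, 0.116, 0.117]}}

```text
t: 0.85
tool_pos: [170.0, 652.9, 230.7]
tool_rot: [-3.141, 0.001, 1.836]
contact_force: [0.5, 0.2, -0.3]
opening: 1.002
finger_force: 0.0
```

Emit:
{"name": "apply_moves", "arguments": {"linear": [[-0.0327, 0.0164, 0], [-0.0327, 0.0164, 0], [-0.0327, 0.0164, 0], [-0.0327, 0.0164, 0], [-0.0327, 0.0164, 0], [-0.0327, 0.0164, 0], [-0.0327, 0.0164, 0], [-0.0327, 0.0164, 0], [-0.0327, 0.0164, 0], [-0.0327, 0.0164, 0], [-0.0327, 0.0164, 0], [-0.0327, 0.0164, 0], [-0.0327, 0.0164, 0]], "spin": [0, 0, 0, 0, 0, 0, 0, 0, 0, 0, 0, 0, 0]}}

```text
t: 1.93
tool_pos: [490.0, 299.1, 231.1]
tool_rot: [-3.141, 0.0, 1.842]
contact_force: [0.7, -0.1, 0.1]
opening: 0.998
finger_force: 0.0
```

Emit:
{"name": "apply_moves", "arguments": {"linear": [[-0.0328, -0.0104, 0], [-0.0328, -0.0104, 0], [-0.0328, -0.0104, 0], [-0.0328, -0.0104, 0], [-0.0328, -0.0104, 0], [-0.0328, -0.0104, 0], [-0.0328, -0.0104, 0], [-0.0328, -0.0104, 0], [0, 0, 0], [0, 0, 0]], "spin": [0, 0, 0, 0, 0, 0, 0, 0, 0, 0]}}

```text
t: 2.77
tool_pos: [479.0, 23.6, 231.3]
tool_rot: [-3.141, -0.0, 1.837]
contact_force: [-0.1, 0.5, 0.0]
opening: 1.001
finger_force: 0.0
```

Run:
```python
from rig import r
from h import *
o=r.observe(); print(o["tool_pos"],o["tool_rot"],o["joints"])
c=r.camera_params("wrist"); p,d=r.read_camera("wrist"); print(c)
cv2.imwrite("pics/w1.png",p[:,:,::-1]); np.save("pics/w1.npy",d); np.savez("pics/w1c.npz",**c)
```

```text
[479.01631877  23.58922257 231.26510944] [-3.14140161e+00 -1.91116229e-04  1.83727243e+00] [-0.66883126  0.15809676  0.55124805  2.03716404 -0.10018992  0.97200289
  0.19992836]
{'camera_matrix': array([[293.58058841,   0.        , 317.79575991],
       [  0.        , 293.58058841, 203.22784632],
       [  0.        ,   0.        ,   1.        ]]), 'rvec': array([-2.80185978, -0.37652653, -0.05728702]), 'tvec': array([-468.76078188, -139.4321709 ,  348.2139454 ])}
```

View pics/w1.png

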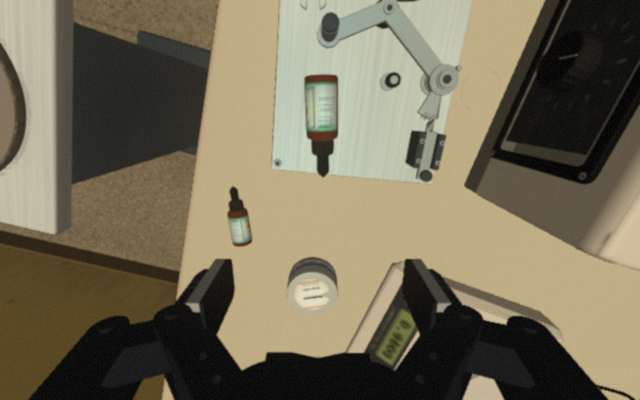

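The wrist view shows the bottle with its base at (321,78) and teat tip at (323,177). The post is at (330,20), the backstop at (392,80), and the look-alike at (238,220).

Run:
```python
from h import *
np.set_printoptions(precision=1,suppress=True)
c=dict(np.load("pics/w1c.npz")); d=np.load("pics/w1.npy")
for k,u,v,z in [("base top edge",321,77,78),("cap end",322,152,61.5),("tip",323,177,61.5),("bodyL",306,120,61.5),("bodyR",338,120,61.5),("capL",312,146,61.5),("capR",332.5,146,61.5),("teatR",328,165,61.5),("teatL",317,165,61.5),("post",330,18,111),("pivot",443,78,79),("pot",313,297,41)]:
    print(k,P(c,u,v,z=z),P(c,u,v,d=d[v if isinstance(v,int) else round(v),round(u)]))
```

```text
base top edge [454.6 126.8  78. ] [454.5 127.   75.6]
cap end [474.8  58.   61.5] [474.3  59.5  72.5]
tip [483.1  32.2  61.5] [483.1  32.3  61.6]
bodyL [450.3  85.1  61.5] [450.5  85.3  66.9]
bodyR [481.9  93.7  61.5] [483.2  93.3  43.4]
capL [463.   61.3  61.5] [462.9  62.1  68. ]
capR [483.8  67.   61.5] [483.5  67.4  65.2]
teatR [484.8  46.3  61.5] [484.7  46.4  61.8]
teatL [473.4  43.2  61.5] [473.3  43.7  64.4]
post [450.5 166.6 111. ] [450.5 166.7 110.6]
pivot [563.7 155.6  79. ] [563.7 155.6  78.9]
pot [ 515.8 -133.    41. ] [ 515.9 -133.4   40.4]
```

Emit:
{"name": "apply_moves", "arguments": {"linear": [[0.003, 0.004, 0.03], [0, 0, 0.03], [0, 0, 0.03], [0, 0, 0.03], [0, 0, 0.03], [0, 0, 0.02], [0, 0, 0.009], [0, 0, 0], [0, 0, 0]], "spin": [0, 0, 0, 0, 0, 0, 0, 0, 0], "grip": 0, "squeeze": 20}}

```text
t: 3.57
tool_pos: [482.7, 30.4, 52.4]
tool_rot: [-3.141, -0.0, 1.843]
contact_force: [0.5, -0.7, -0.4]
opening: 0.998
finger_force: 0.0
```

Emit:
{"name": "apply_moves", "arguments": {"linear": [[0, 0, 0], [0, 0, 0], [0, 0, 0], [0, 0, 0], [0, 0, 0], [0, 0, 0], [0, 0, 0], [0, 0, 0], [0, 0, 0], [0, 0, 0], [0, 0, 0], [0, 0, 0]], "spin": [0, 0, 0, 0, 0, 0, 0, 0, 0, 0, 0, 0], "grip": 255, "squeeze": 20}}

```text
t: 4.57
tool_pos: [482.5, 29.6, 52.3]
tool_rot: [3.142, 0.0, 1.842]
contact_force: [0.3, 0.7, 1.4]
opening: 0.11
finger_force: 18.0
```

Emit:
{"name": "apply_moves", "arguments": {"linear": [[0, 0, -0.005], [0, 0, -0.01], [0, 0, -0.01], [0, 0, -0.01], [0, 0, -0.01], [0, 0, -0.01], [0, 0, -0.01], [0, 0, -0.01], [0, 0, -0.01], [0, 0, -0.01], [0, 0, -0.01], [0, 0, -0.01], [0, 0, -0.015], [0, 0, -0.015], [0, 0, 0], [0, 0, 0], [0, 0, 0]], "spin": [0, 0, 0, 0, 0, 0, 0, 0, 0, 0, 0, 0, 0, 0, 0, 0, 0]}}

```text
t: 5.98
tool_pos: [482.1, 29.6, 197.0]
tool_rot: [-3.141, -0.0, 1.842]
contact_force: [-0.6, -0.8, -1.4]
opening: 0.001
finger_force: 0.0
```

Run:
```python
from rig import r
from h import *
o=r.observe(); print(o["tool_pos"],o["opening"],o["finger_force"])
p,d=r.read_camera("wrist"); q,e=r.read_camera("side")
cv2.imwrite("pics/w2.png",np.vstack([p[:400,150:500],q[100:400,200:550]])[:,:,::-1][:600]); np.save("pics/w2.npy",d)
a=np.hstack([p[:,150:500],q[:,200:600]])[:,:,::-1]; cv2.imwrite("pics/w2.png",a)
```

```text
[482.10507632  29.61147277 197.04641454] 0.0006961914044952607 0.0
```

View pics/w2.png

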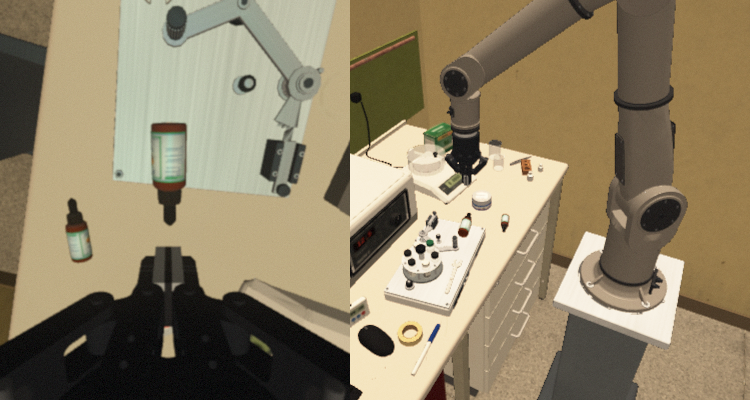

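The left half (wrist) shows that the bottle slipped off the pads and still lies on the deck, with its teat tip at wrist pixel (319,224) and its base at (319,124). I'll measure its position again.

Run:
```python
from rig import r
from h import *
np.set_printoptions(precision=1,suppress=True)
c=r.camera_params("wrist"); d=np.load("pics/w2.npy")
for k,u,v,z in [("base top edge",319,123,78),("cap end",319,191,61.5),("tip",319,224,61.5),("teat mid",319,207,61.5),("capL",309,186,61.5),("capR",332,186,61.5)]:
    print(k,P(c,u,v,z=z),P(c,u,v,d=d[v,u]))
```

```text
base top edge [465.6  93.9  78. ] [465.9  92.6  50.6]
cap end [483.1  31.1  61.5] [482.6  33.2  69. ]
tip [492.5  -2.4  61.5] [492.2  -1.4  64.2]
teat mid [487.6  15.2  61.5] [487.2  16.5  65.5]
capL [472.4  33.4  61.5] [471.9  36.7  74. ]
capR [494.   39.4  61.5] [493.   41.6  70.3]
```

Emit:
{"name": "apply_moves", "arguments": {"linear": [[-0.03, 0.0015, 0], [0, 0, 0], [0, 0, 0], [0, 0, 0], [0, 0, 0], [0, 0, 0.03], [0, 0, 0.03], [0, 0, 0.03], [0, 0, 0.03], [0, 0, 0.02], [0, 0, 0.005], [0, 0, 0], [0, 0, 0]], "spin": [0, 0, 0, 0, 0, 0, 0, 0, 0, 0, 0, 0, 0], "grip": 120}}

```text
t: 7.17
tool_pos: [492.4, 1.4, 52.9]
tool_rot: [3.141, -0.0, 1.842]
contact_force: [-0.4, 0.3, 0.6]
opening: 0.526
finger_force: 0.0
```

Emit:
{"name": "apply_moves", "arguments": {"linear": [[0, 0, 0], [0, 0, 0], [0, 0, 0], [0, 0, 0], [0, 0, 0], [0, 0, 0], [0, 0, 0], [0, 0, 0], [0, 0, 0], [0, 0, 0]], "spin": [0, 0, 0, 0, 0, 0, 0, 0, 0, 0], "grip": 255, "squeeze": 20}}

```text
t: 8.0
tool_pos: [492.2, 1.0, 52.4]
tool_rot: [3.141, 0.0, 1.842]
contact_force: [1.0, -0.2, 0.7]
opening: 0.134
finger_force: 20.0
```

Emit:
{"name": "apply_moves", "arguments": {"linear": [[0, 0, -0.003], [0, 0, -0.005], [0, 0, -0.006], [0, 0, -0.006], [0, 0, -0.006], [0, 0, -0.006], [0, 0, -0.006], [0, 0, -0.006], [0, 0, -0.006], [0, 0, 0], [0, 0, 0]], "spin": [0, 0, 0, 0, 0, 0, 0, 0, 0, 0, 0]}}

```text
t: 8.92
tool_pos: [492.2, 1.2, 102.7]
tool_rot: [3.141, -0.0, 1.842]
contact_force: [1.0, 0.6, -0.8]
opening: 0.131
finger_force: 19.9
```

```bash
cat > look.py <<'E'
from rig import r
from h import *
import sys
o=r.observe(); print(o["t"],o["tool_pos"],o["opening"],o["finger_force"])
c=r.camera_params("wrist"); p,d=r.read_camera("wrist"); n=sys.argv[1]
cv2.imwrite(f"pics/{n}.png",p[:,:,::-1]); np.save(f"pics/{n}.npy",d); np.savez(f"pics/{n}c.npz",**c)
# points along the centre line of the bottle ahead of the fingers
for v in range(20,270,10):
    row=d[v,300:341]; k=np.argmin(np.where(row>0,row,1e9)); print(v,300+k,P(c,300+k,v,d=row[k]).round())
E
python3 look.py w3
```

```text
8.9167 [492.16759417   1.1921758  102.66185111] 0.1311881802074822 19.865485510126746
20 337 [470. 128.  46.]
30 324 [464. 121.  46.]
40 303 [453. 113.  46.]
50 324 [467. 111.  46.]
60 304 [456. 102.  46.]
70 313 [466.  91. 122.]
80 318 [469.  88. 123.]
90 313 [468.  84. 122.]
100 314 [470.  80. 122.]
110 316 [471.  77. 123.]
120 320 [474.  74. 123.]
130 312 [472.  69. 124.]
140 314 [474.  65. 124.]
150 319 [477.  62. 124.]
160 318 [477.  58. 124.]
170 320 [479.  54. 125.]
180 316 [479.  50. 124.]
190 321 [482.  46. 125.]
200 313 [480.  41. 125.]
210 319 [484.  35. 118.]
220 318 [485.  31. 121.]
230 313 [484.  26. 121.]
240 314 [486.  20. 119.]
250 321 [491.  15. 116.]
260 335 [498.  14. 122.]
```

View pics/w3.png

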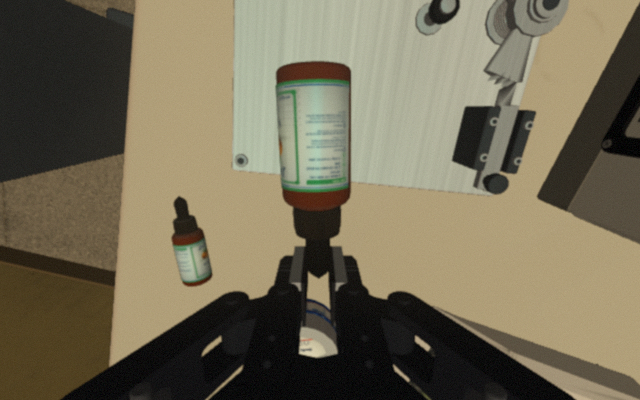

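The bottle is held firmly by its teat and is nearly level: base end at (314,70), fingers at (318,260). I'll raise it, move it over the bench, and then ease the closure until it swings down.

Emit:
{"name": "apply_moves", "arguments": {"linear": [[0, 0, -0.01], [0, 0, -0.015], [0, 0, -0.015], [0, 0, -0.015], [-0.01, 0, -0.01], [-0.015, 0, 0], [-0.01, 0, 0], [-0.005, 0, 0], [0, 0, 0], [0, 0, 0]], "spin": [0, 0, 0, 0, 0, 0, 0, 0, 0, 0]}}

```text
t: 9.8
tool_pos: [502.2, -37.8, 166.8]
tool_rot: [-3.14, -0.0, 1.841]
contact_force: [-0.1, -0.1, -2.1]
opening: 0.136
finger_force: 19.9
```

Emit:
{"name": "apply_moves", "arguments": {"linear": [[0, 0, 0], [0, 0, 0], [0, 0, 0]], "spin": [0, 0, 0], "grip": 227}}

```text
t: 10.05
tool_pos: [502.4, -36.9, 167.1]
tool_rot: [-3.141, -0.0, 1.843]
contact_force: [-0.4, -1.5, -1.0]
opening: 0.135
finger_force: 19.9
```

Emit:
{"name": "apply_moves", "arguments": {"linear": [[0, 0, 0], [0, 0, 0], [0, 0, 0]], "spin": [0, 0, 0], "grip": 225}}

```text
t: 10.3
tool_pos: [502.6, -37.3, 167.3]
tool_rot: [-3.142, -0.0, 1.842]
contact_force: [0.2, 1.1, -1.7]
opening: 0.134
finger_force: 19.9
```

```bash
python3 look.py w4
```

```text
10.3 [502.62933834 -37.31432531 167.28119511] 0.13394088411407348 19.86102676994051
20 332 [475. 105.  47.]
30 321 [469.  96.  46.]
40 320 [470.  89.  46.]
50 315 [468.  81.  46.]
60 331 [483.  77.  46.]
70 311 [476.  52. 185.]
80 302 [474.  48. 185.]
90 309 [477.  45. 186.]
100 317 [481.  42. 186.]
110 309 [479.  37. 186.]
120 318 [484.  35. 187.]
130 322 [486.  31. 187.]
140 311 [483.  26. 187.]
150 312 [484.  23. 188.]
160 313 [486.  19. 188.]
170 313 [487.  15. 188.]
180 325 [493.  12. 188.]
190 318 [491.   7. 188.]
200 313 [490.   2. 189.]
210 323 [496.  -3. 183.]
220 313 [493.  -8. 185.]
230 312 [494. -13. 185.]
240 319 [499. -19. 181.]
250 317 [500. -24. 181.]
260 332 [507. -25. 186.]
```

Emit:
{"name": "apply_moves", "arguments": {"linear": [[0, 0, 0], [0, 0, 0]], "spin": [0, 0], "grip": 223}}

```text
t: 10.52
tool_pos: [502.7, -37.5, 167.3]
tool_rot: [3.142, -0.0, 1.842]
contact_force: [0.6, 0.2, -2.1]
opening: 0.135
finger_force: 19.9
```

Emit:
{"name": "apply_moves", "arguments": {"linear": [[0, 0, 0], [0, 0, 0]], "spin": [0, 0], "grip": 222}}

```text
t: 10.68
tool_pos: [502.6, -37.5, 167.3]
tool_rot: [-3.142, -0.0, 1.842]
contact_force: [0.3, 0.5, -0.7]
opening: 0.13
finger_force: 19.9
```

Emit:
{"name": "apply_moves", "arguments": {"linear": [[0, 0, 0], [0, 0, 0]], "spin": [0, 0], "grip": 221}}

```text
t: 10.85
tool_pos: [502.7, -37.5, 167.3]
tool_rot: [3.141, -0.0, 1.842]
contact_force: [0.4, 0.5, -1.8]
opening: 0.138
finger_force: 16.7
```

Emit:
{"name": "apply_moves", "arguments": {"linear": [[0, 0, 0], [0, 0, 0]], "spin": [0, 0], "grip": 220.5}}

```text
t: 11.02
tool_pos: [502.6, -37.5, 167.3]
tool_rot: [-3.142, -0.0, 1.842]
contact_force: [-0.7, -1.0, -0.1]
opening: 0.135
finger_force: 14.0
```

Emit:
{"name": "apply_moves", "arguments": {"linear": [[0, 0, 0], [0, 0, 0], [0, 0, 0]], "spin": [0, 0, 0], "grip": 219.8}}

```text
t: 11.27
tool_pos: [502.7, -37.5, 167.3]
tool_rot: [3.142, 0.0, 1.842]
contact_force: [-1.0, -0.0, -0.3]
opening: 0.141
finger_force: 10.9
```

```bash
python3 look.py w5 | awk 'NR==1||$1%40==0'
```

```text
11.2667 [502.66038496 -37.48076173 167.29497424] 0.14142486852926792 10.877825058996677
40 336 [482.  92.  46.]
80 316 [475.  59.  46.]
120 317 [484.  33. 150.]
160 319 [490.  15. 163.]
200 314 [492.  -4. 169.]
240 317 [499. -22. 176.]
```

Emit:
{"name": "apply_moves", "arguments": {"linear": [[0, 0, 0], [0, 0, 0], [0, 0, 0]], "spin": [0, 0, 0], "grip": 219.3}}

```text
t: 11.57
tool_pos: [502.6, -37.5, 167.3]
tool_rot: [-3.142, -0.0, 1.842]
contact_force: [-0.1, 0.2, -1.8]
opening: 0.137
finger_force: 8.6
```

```bash
python3 look.py w6 | awk 'NR==1||$1%40==0'
```

```text
11.5667 [502.63811016 -37.46609454 167.28945712] 0.13743052908532016 8.581291526206769
40 328 [476.  90.  47.]
80 308 [468.  58.  46.]
120 318 [484.  32. 133.]
160 315 [488.  13. 152.]
200 316 [494.  -5. 164.]
240 314 [498. -23. 174.]
```

It's tilting down in a controlled way, so I'll keep easing the grip.

Emit:
{"name": "apply_moves", "arguments": {"linear": [[0, 0, 0], [0, 0, 0], [0, 0, 0], [0, 0, 0], [0, 0, 0]], "spin": [0, 0, 0, 0, 0], "grip": 219}}

```text
t: 12.03
tool_pos: [502.6, -37.5, 167.3]
tool_rot: [3.142, -0.0, 1.842]
contact_force: [-0.4, -0.3, -0.9]
opening: 0.139
finger_force: 7.1
```

Emit:
{"name": "apply_moves", "arguments": {"linear": [[0, 0, 0], [0, 0, 0], [0, 0, 0], [0, 0, 0], [0, 0, 0]], "spin": [0, 0, 0, 0, 0], "grip": 218.7}}

```text
t: 12.45
tool_pos: [502.6, -37.5, 167.3]
tool_rot: [-3.142, -0.0, 1.842]
contact_force: [-0.5, 0.3, -0.6]
opening: 0.145
finger_force: 5.9
```

```bash
python3 look.py w7 | awk 'NR==1||$1%20==0'
```

```text
12.45 [502.64207345 -37.47395964 167.28707254] 0.1450899585739924 5.856223220616812
20 319 [466. 102.  46.]
40 328 [476.  90.  46.]
60 338 [488.  79.  47.]
80 313 [472.  59.  46.]
100 340 [499.  50.  46.]
120 333 [498.  32.  34.]
140 313 [486.   7.   1.]
160 318 [491.   8. 119.]
180 315 [492.  -1. 140.]
200 310 [491.  -9. 153.]
220 311 [494. -16. 165.]
240 317 [499. -23. 172.]
260 338 [510. -24. 186.]
```

Emit:
{"name": "apply_moves", "arguments": {"linear": [[0, 0, 0], [0, 0, 0], [0, 0, 0], [0, 0, 0], [0, 0, 0]], "spin": [0, 0, 0, 0, 0], "grip": 218.4}}

```text
t: 12.92
tool_pos: [502.6, -37.5, 167.3]
tool_rot: [-3.142, -0.0, 1.842]
contact_force: [0.1, 0.5, -1.2]
opening: 0.142
finger_force: 4.3
```

Emit:
{"name": "apply_moves", "arguments": {"linear": [[0, 0, 0], [0, 0, 0], [0, 0, 0], [0, 0, 0], [0, 0, 0], [0, 0, 0], [0, 0, 0], [0, 0, 0]], "spin": [0, 0, 0, 0, 0, 0, 0, 0], "grip": 218.1}}

```text
t: 13.58
tool_pos: [502.6, -37.5, 167.3]
tool_rot: [-3.142, -0.0, 1.842]
contact_force: [-0.3, -0.0, -0.9]
opening: 0.141
finger_force: 2.8
```

```bash
python3 look.py w8 | awk 'NR==1||$1>140'
```

```text
13.5833 [502.63344471 -37.47598687 167.27728018] 0.14124476877650136 2.819844008772634
150 307 [483.  -5.   1.]
160 304 [482. -16.   1.]
170 324 [505. -20.   1.]
180 319 [496.  -9. 103.]
190 318 [496. -10. 125.]
200 315 [495. -12. 141.]
210 326 [502. -15. 147.]
220 318 [498. -18. 158.]
230 311 [496. -23. 162.]
240 319 [500. -23. 172.]
250 313 [498. -25. 181.]
260 301 [493. -28. 187.]
```

View pics/w8.png

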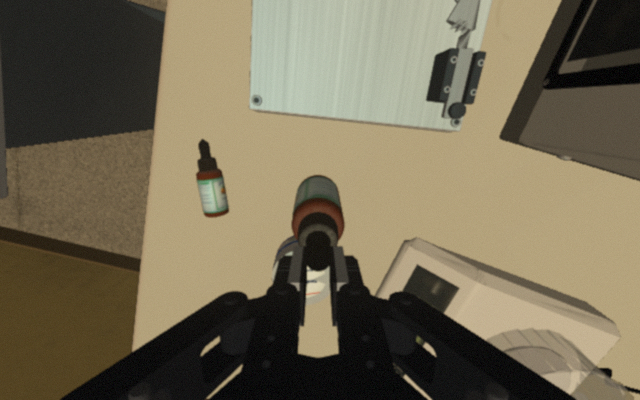

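The bottle now hangs nearly upright below the fingers, with its body at (318,200) over open bench. I'll lower it.

Emit:
{"name": "apply_moves", "arguments": {"linear": [[0, 0, 0.003], [0, 0, 0.006], [0, 0, 0.009], [0, 0, 0.01], [0, 0, 0.01], [0, 0, 0.01], [0, 0, 0.009], [0, 0, 0.006], [0, 0, 0.003], [0, 0, 0.001], [0, 0, 0], [0, 0, 0], [0, 0, 0]], "spin": [0, 0, 0, 0, 0, 0, 0, 0, 0, 0, 0, 0, 0]}}

```text
t: 14.72
tool_pos: [503.0, -37.5, 100.7]
tool_rot: [3.141, 0.0, 1.842]
contact_force: [-1.1, 0.0, -0.9]
opening: 0.145
finger_force: 2.8
```

```bash
cat > body.py <<'E'
from rig import r
from h import *
import sys
o=r.observe(); print(o["t"],o["tool_pos"],o["opening"],o["finger_force"],o["contact_force"])
c=r.camera_params("wrist"); p,d=r.read_camera("wrist"); n=sys.argv[1]
cv2.imwrite(f"pics/{n}.png",p[:,:,::-1]); np.save(f"pics/{n}.npy",d)
V,U=np.mgrid[120:320,250:390]; D=d[120:320,250:390]
R=cv2.Rodrigues(c["rvec"])[0]
w=(np.dstack([(U-c["camera_matrix"][0,2])/c["camera_matrix"][0,0],(V-c["camera_matrix"][1,2])/c["camera_matrix"][1,1],np.ones(U.shape)])*D[...,None]-c["tvec"])@R
g=p[120:320,250:390].astype(int)
m=(D>0)&(np.hypot(w[...,0]-o["tool_pos"][0],w[...,1]-o["tool_pos"][1]-8)<32)&(w[...,2]>4)&(w[...,2]<o["tool_pos"][2]+18)
q=w[m]
for z in range(0,130,8):
    s=q[(q[:,2]>=z)&(q[:,2]<z+8)]
    if len(s)>4: print(z,len(s),s.min(0).round(),s.max(0).round())
E
python3 body.py b1
```

```text
14.7167 [503.01751109 -37.49704275 100.73066104] 0.14518997159162142 2.815684787929058 [-1.10933478  0.03345348 -0.92374439]
16 30 [484. -18.  20.] [506.  -8.  24.]
24 101 [483. -24.  24.] [514.  -7.  32.]
32 137 [483. -25.  32.] [513.  -8.  40.]
40 149 [483. -24.  40.] [514.  -8.  48.]
48 172 [483. -26.  48.] [514.  -9.  56.]
56 193 [484. -28.  56.] [515.  -9.  64.]
64 247 [484. -28.  64.] [515. -10.  72.]
72 844 [485. -40.  72.] [517. -11.  80.]
80 250 [489. -30.  80.] [512. -13.  88.]
88 687 [490. -34.  88.] [513. -17.  96.]
96 241 [489. -45.  96.] [513. -21. 104.]
104 496 [483. -51. 104.] [521. -23. 112.]
112 890 [483. -48. 112.] [521. -24. 119.]
```

Emit:
{"name": "apply_moves", "arguments": {"linear": [[0, 0, 0.004], [0, 0, 0.006], [0, 0, 0.004], [0, 0, 0.003], [0, 0, 0.001], [0, 0, 0.001], [0, 0, 0.001], [0, 0, 0], [0, 0, 0]], "spin": [0, 0, 0, 0, 0, 0, 0, 0, 0]}}

```text
t: 15.52
tool_pos: [503.2, -37.5, 80.7]
tool_rot: [3.141, 0.0, 1.842]
contact_force: [-1.1, -0.1, 4.5]
opening: 0.15
finger_force: 4.3
```

```bash
python3 body.py b2
```

```text
15.5167 [503.22116712 -37.47874878  80.66011907] 0.15034914886016426 4.326540365000255 [-1.14972047 -0.07674821  4.53844215]
0 37 [483. -20.   4.] [507.  -7.   8.]
8 122 [482. -26.   8.] [511.  -7.  16.]
16 133 [482. -26.  16.] [514.  -8.  24.]
24 160 [483. -25.  24.] [513.  -8.  32.]
32 174 [483. -26.  32.] [514.  -8.  40.]
40 199 [483. -28.  40.] [514.  -9.  48.]
48 256 [484. -28.  48.] [515.  -9.  56.]
56 891 [484. -40.  56.] [517. -10.  64.]
64 257 [489. -30.  64.] [511. -15.  72.]
72 714 [490. -33.  72.] [512. -16.  80.]
80 329 [485. -50.  80.] [520. -22.  88.]
88 642 [483. -41.  88.] [521. -22.  96.]
96 417 [483. -49.  96.] [521. -23.  99.]
```

The base is on the bench, with about 5 N upward on the tool. I'll release gently.

Emit:
{"name": "apply_moves", "arguments": {"linear": [[0, 0, -0.0005], [0, 0, 0], [0, 0, 0]], "spin": [0, 0, 0], "grip": 217}}

```text
t: 15.82
tool_pos: [502.4, -37.5, 80.6]
tool_rot: [-3.141, -0.0, 1.842]
contact_force: [0.3, 0.2, 0.3]
opening: 0.149
finger_force: 0.0
```

Emit:
{"name": "apply_moves", "arguments": {"linear": [[0, 0, 0], [0, 0, 0], [0, 0, 0], [0, 0, 0]], "spin": [0, 0, 0, 0], "grip": 208}}

```text
t: 16.15
tool_pos: [502.6, -37.5, 80.7]
tool_rot: [-3.141, -0.0, 1.842]
contact_force: [0.6, 0.7, -0.6]
opening: 0.188
finger_force: 0.0
```

Emit:
{"name": "apply_moves", "arguments": {"linear": [[0, 0, 0], [0, 0, 0], [0, 0, 0], [0, 0, 0]], "spin": [0, 0, 0, 0], "grip": 150}}

```text
t: 16.48
tool_pos: [502.6, -37.5, 80.8]
tool_rot: [-3.142, -0.0, 1.842]
contact_force: [-0.6, 0.1, 0.1]
opening: 0.41
finger_force: 0.0
```

Emit:
{"name": "apply_moves", "arguments": {"linear": [[0, 0, -0.005], [0, 0, -0.015], [0, 0, -0.03], [0, 0, -0.03], [0, 0, -0.03], [0, 0, -0.02], [0, 0, -0.01], [0, 0, 0]], "spin": [0, 0, 0, 0, 0, 0, 0, 0]}}

```text
t: 17.15
tool_pos: [504.0, -37.4, 223.0]
tool_rot: [3.137, -0.0, 1.842]
contact_force: [0.9, 0.1, -0.3]
opening: 0.409
finger_force: 0.0
```

```bash
python3 body.py b3
```

```text
17.15 [503.9759743  -37.44945914 222.95460724] 0.40934662017897494 0.0 [ 0.88222766  0.09570963 -0.31713979]
0 5 [483. -18.   4.] [505.  -8.   8.]
8 24 [482. -20.   8.] [510.  -7.  16.]
16 23 [483. -17.  17.] [509.  -7.  24.]
24 24 [482. -21.  25.] [511.  -7.  32.]
32 30 [482. -25.  32.] [512.  -7.  40.]
40 26 [482. -20.  40.] [510.  -7.  48.]
48 44 [483. -19.  48.] [513.  -7.  56.]
56 287 [482. -40.  56.] [515.  -8.  64.]
64 44 [487. -25.  64.] [510. -12.  72.]
72 226 [487. -35.  72.] [510. -12.  80.]
80 16 [492. -23.  80.] [504. -18.  88.]
88 47 [492. -30.  89.] [505. -17.  96.]
96 111 [493. -30.  96.] [504. -18. 102.]
```

View pics/b3.png

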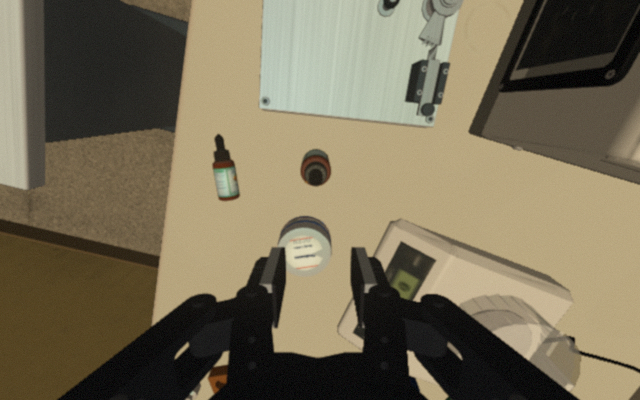

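The picture shows the bottle standing upright on the bench at (316,167). By depth its base is at world (498,-24) and its top is at z 102. Next is the idler arm: I'll go to its right side and measure the post.

Emit:
{"name": "apply_moves", "arguments": {"linear": [[0.0295, -0.006, 0], [0.0295, -0.006, 0], [0.0295, -0.006, 0], [0.0295, -0.006, 0], [0, 0, 0], [0, 0, 0]], "spin": [0, 0, 0, 0, 0, 0], "grip": 135}}

```text
t: 17.7
tool_pos: [446.3, 71.0, 219.2]
tool_rot: [-3.138, 0.0, 1.846]
contact_force: [-0.3, -0.7, 0.2]
opening: 0.47
finger_force: 0.0
```

```bash
cat > post.py <<'E'
from rig import r
from h import *
o=r.observe(); print(o["t"],o["tool_pos"],o["joints"].round(2),o["opening"])
c=r.camera_params("wrist"); p,d=r.read_camera("wrist"); cv2.imwrite("pics/p1.png",p[:,:,::-1]); np.save("pics/p1.npy",d)
V,U=np.mgrid[0:400,0:640]; R=cv2.Rodrigues(c["rvec"])[0]; K=c["camera_matrix"]
w=(np.dstack([(U-K[0,2])/K[0,0],(V-K[1,2])/K[1,1],np.ones(U.shape)])*d[...,None]-c["tvec"])@R
def blob(n,x,y,z0,z1,rad):
    m=(d>0)&(np.hypot(w[...,0]-x,w[...,1]-y)<rad)&(w[...,2]>z0)&(w[...,2]<z1); q=w[m]
    print(n,len(q),"mid",((q.min(0)+q.max(0))/2).round(1),"size",np.ptp(q,axis=0).round(1),"px",U[m].mean(),V[m].mean())
blob("post",449,163,104,118,18); blob("postshaft",449,163,90,104,18); blob("pivot",564.5,154.5,74,86,20)
E
python3 post.py
```

```text
17.7 [446.32817087  71.02201312 219.2127265 ] [-0.78  0.12  0.54  2.11 -0.08  0.94  0.07] 0.4703512206703196
post 263 mid [450.9 164.2 108.3] size [14.1 14.3  8.4] px 353.94296577946767 95.62737642585552
postshaft 24 mid [448.9 163.6  97.1] size [10.2 13.4 13.5] px 346.8333333333333 97.79166666666667
pivot 251 mid [564.3 155.5  77.3] size [19.6 15.9  6.4] px 462.77290836653384 140.99203187250995
```

Emit:
{"name": "apply_moves", "arguments": {"linear": [[0, 0, 0], [0, 0, 0], [0, 0, 0], [0, 0, 0], [0, 0, 0], [0, 0, 0], [0, 0, 0], [0, 0, 0], [0, 0, 0], [0, 0, 0], [0, 0, 0], [0, 0, 0], [0, 0, 0]], "spin": [0.1185, 0.1185, 0.1185, 0.1185, 0.1185, 0.1185, 0.1185, 0.1185, 0.1185, 0.1185, 0.1185, 0.1185, 0.1185]}}

```text
t: 18.83
tool_pos: [448.1, 68.1, 220.1]
tool_rot: [3.141, 0.001, 0.293]
contact_force: [0.0, 0.2, -0.6]
opening: 0.472
finger_force: 0.0
```

Emit:
{"name": "apply_moves", "arguments": {"linear": [[0.008, -0.022, 0], [0.008, -0.022, 0], [0.008, -0.022, 0], [0.007, -0.022, 0], [0, 0, 0], [0, 0, 0]], "spin": [0, 0, 0, 0, 0, 0]}}

```text
t: 19.33
tool_pos: [451.7, 162.6, 220.0]
tool_rot: [3.14, 0.001, 0.302]
contact_force: [-0.1, -0.8, 0.1]
opening: 0.47
finger_force: 0.0
```

Now I'll descend 140 mm over the post.

Emit:
{"name": "apply_moves", "arguments": {"linear": [[0, 0, 0.02], [0, 0, 0.025], [0, 0, 0.025], [0, 0, 0.025], [0, 0, 0.02], [0, 0, 0.015], [0, 0, 0.01], [0, 0, 0], [0, 0, 0]], "spin": [0, 0, 0, 0, 0, 0, 0, 0, 0]}}

```text
t: 20.08
tool_pos: [451.7, 161.7, 80.8]
tool_rot: [3.141, 0.001, 0.299]
contact_force: [0.4, 0.3, 0.5]
opening: 0.467
finger_force: 0.0
```

Emit:
{"name": "apply_moves", "arguments": {"linear": [[0, 0, 0], [0, 0, 0], [0, 0, 0], [0, 0, 0], [0, 0, 0], [0, 0, 0], [0, 0, 0], [0, 0, 0]], "spin": [0, 0, 0, 0, 0, 0, 0, 0], "grip": 255, "squeeze": 70}}

```text
t: 20.75
tool_pos: [451.7, 164.9, 81.9]
tool_rot: [-3.139, -0.002, 0.303]
contact_force: [-2.6, 4.6, 4.9]
opening: 0.136
finger_force: 68.5
```

Emit:
{"name": "apply_moves", "arguments": {"linear": [[-0.0013, 0.0033, 0], [-0.0012, 0.0033, 0], [-0.001, 0.0033, 0], [-0.0009, 0.0033, 0], [-0.0008, 0.0034, 0], [-0.0008, 0.0034, 0], [-0.0006, 0.0034, 0], [-0.0006, 0.0034, 0], [0, 0, 0]], "spin": [0, 0, 0, 0, 0, 0, 0, 0, 0]}}

```text
t: 21.5
tool_pos: [451.3, 139.1, 81.8]
tool_rot: [-3.137, 0.0, 0.306]
contact_force: [-6.6, 10.1, 8.8]
opening: 0.138
finger_force: 69.5
```

Emit:
{"name": "apply_moves", "arguments": {"linear": [[-0.0004, 0.0035, 0], [-0.0003, 0.0035, 0], [-0.0002, 0.0035, 0], [-0.0002, 0.0034, 0], [0, 0.0035, 0], [0.0001, 0.0035, 0], [0.0002, 0.0035, 0], [0.0002, 0.002, 0], [0, 0, 0], [0, 0, 0]], "spin": [0, 0, 0, 0, 0, 0, 0, 0, 0, 0]}}

```text
t: 22.33
tool_pos: [457.8, 114.6, 81.7]
tool_rot: [-3.135, 0.002, 0.307]
contact_force: [-9.6, 14.5, 10.4]
opening: 0.138
finger_force: 69.9
```

Emit:
{"name": "apply_moves", "arguments": {"linear": [[0.0002, 0.0015, 0], [0.0002, 0.0015, 0], [0.0001, 0.001, 0], [0, 0, 0], [0, 0, 0]], "spin": [0, 0, 0, 0, 0]}}

```text
t: 22.75
tool_pos: [459.1, 110.4, 81.6]
tool_rot: [-3.136, 0.003, 0.307]
contact_force: [-10.1, 11.0, 12.6]
opening: 0.135
finger_force: 69.6
```

Emit:
{"name": "apply_moves", "arguments": {"linear": [[0.0001, 0.001, 0], [0.0001, 0.001, 0], [0, 0, 0], [0, 0, 0], [0, 0, 0]], "spin": [0, 0, 0, 0, 0]}}

```text
t: 23.17
tool_pos: [459.4, 109.7, 81.6]
tool_rot: [-3.134, 0.003, 0.308]
contact_force: [-12.2, 14.8, 13.5]
opening: 0.136
finger_force: 69.8
```

Emit:
{"name": "apply_moves", "arguments": {"linear": [[0.0001, 0.001, 0], [0.0001, 0.001, 0], [0, 0, 0], [0, 0, 0], [0, 0, 0], [0, 0, 0]], "spin": [0, 0, 0, 0, 0, 0]}}

```text
t: 23.67
tool_pos: [459.4, 109.6, 81.6]
tool_rot: [-3.132, 0.004, 0.309]
contact_force: [-14.4, 20.1, 16.2]
opening: 0.137
finger_force: 70.1
```

Run:
```python
from rig import r
from h import *
o=r.observe(); print(o["t"],o["tool_pos"],o["contact_force"],o["joint_velocities"].round(3))
p,d=r.read_camera("top"); a=p[150:250,230:350]; q,_=r.read_camera("wrist")
cv2.imwrite("pics/f.png",np.hstack([cv2.resize(a,(480,400),interpolation=cv2.INTER_CUBIC),q[:,320:640]])[:,:,::-1])
```

```text
23.6667 [459.41797531 109.61667629  81.55667906] [-14.39769974  20.06325341  16.16796955] [ 0.     0.001  0.001 -0.001  0.    -0.001  0.   ]
```

View pics/f.png

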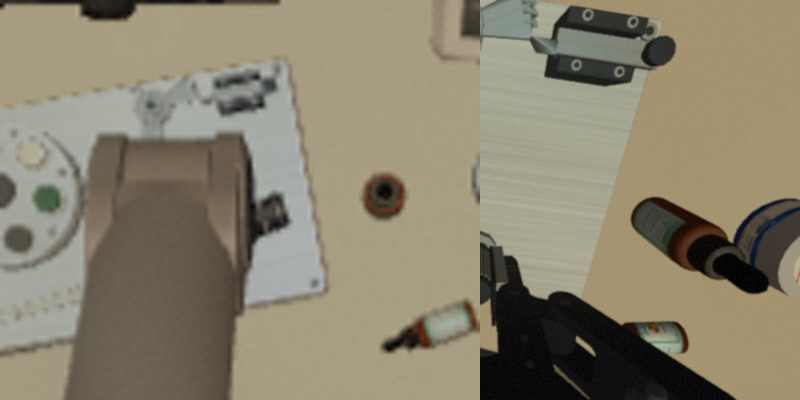

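The left half (top) shows the bottle upright at (384,195). The right half (wrist) shows the catch in against the sector at (540,45). The arm has stopped against its backstop: the last 2 mm commanded moved it only 0.1 mm, and the force rose. I'm handing in now.

```bash
python3 -c "
from rig import r
print(r.sign_off())"
```

```text
the job is handed in; nothing more can be done
None
```

I stood the dropper bottle upright on the bench to the right of the changer and let go of it; the gripper is now holding the idler arm hard against its backstop, with the catch appearing to have fallen in. I handed the job in after about 24 s, and it returned no verdict.

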